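Swing the inspection camera to its stop, draw its arm out to the 50 mm mark and hold

TASK

The inspection camera's boom is parked aside. With its telescoping arm still in, swing the boom round over the opened controller until you feel it come up firmly against the stop pin on its pillar; then squeeze the lock button on the camera's grip, draw the arm out to the 50 mm mark of its scale and finish holding it there, steady, still gripped with the button squeezed and the boom still at its stop: the arm springs back if let go. Do not push any of the other things on the bench about.

Things in the scene. Friction and masses are not known exactly. Their poses are not given: they have to be found in the camera images.
- stand: fixed boom stand of an inspection camera: grey base plate 340 x 240 x 12 mm (50 mm to +x, 290 mm to -x of the pillar), upright steel pillar 25 mm in diameter, top 232 mm up. Origin: pillar axis at the plate's underside, which lies on a 3 mm bench mat; z up
- boom: aluminium boom swinging level about the pillar. Origin: pillar axis, 160 mm above the stand's underside; x out along the boom, z up. Stiff: 0.6 N m to turn (3 N at the grip), stays where left. Starts parked, must swing 0.5 to 1.3 rad counter-clockwise seen from above (to its own +y side) until its +y cheek meets the stop pin
- boom_cheek (a point): point on the boom's flat +y cheek, 48 mm out from the pillar axis, 20 mm to the +y side, that meets the stop pin
- stop_pin (a point): point on the stop pin that boom_cheek meets (they coincide when it rests there): upright steel pin, 10 mm diameter, on an ear of a collar clamped on the pillar just under the boom. Where the collar is clamped differs each time; it does not give way
- mouth (a point): centre of the boom's mouth, 155 mm out from the pillar axis, with a black collar 40 mm wide and 32 mm high; the telescoping arm slides out of it and the scale is read at its face
- grip (a point): centre of the grey grip post on the camera carrier, 205 mm from the pillar axis with the arm in: 28 mm along the boom, 30 mm wide, top 20 mm above this point; carrier (30 mm wide) and camera below, down to 124 mm. Take it from above, fingers closing along the boom's y: rubber pad at 17 mm on -y, button at 22 mm (16 mm pressed) on +y
- slide (a joint): extension of the telescoping arm along the boom's x, m: 0 in (its start, locked), 0.09 fully out. White 18 mm square arm; black lines every 10 mm on its top and -y side, line m at the mouth when m mm are out; only the 50 mm line runs the full width. A spring pulls in with 3 N (in) to 5 N (out), friction 0.6 N; let go, it runs back until its catch meets the mouth at 15 mm
- release (a joint): travel of the spring lock button on the grip post's +y side, m: 0 free, 0.006 fully in (towards -y). Face 20 x 20 mm, centred level with the grip point; 3 N starts it, 6 N presses it fully. Its catch lets the arm out from about 0.0035 on; with the button free the arm cannot be drawn out. Squeezing the post between the fingers presses it
- controller: opened game controller lying on the stand's base plate under the camera's working place, white shell about 90 x 160 mm (its long side across the plate), 43 mm high, loose; origin: centre of its underside. Bystander
- flux: small amber flux bottle with a white cap, 32 mm diameter, 88 mm high, standing loose near the base plate's front edge on the parked side: the camera clears it while the arm is in, and would strike it if swung round with the arm drawn out; origin: centre of its underside. Bystander
- dish: shallow steel screw dish, 110 mm across, 26 mm high; origin: centre of its underside. Bystander
- spirit: white spirit bottle, 72 mm diameter, 170 mm high, at the far left; origin: centre of its underside. Bystander
- tweezers: dark steel tweezers lying flat, about 135 mm long, 8 mm high; origin: middle of their underside. Bystander
- spudger: blue plastic pry tool lying flat, about 125 mm long, 6 mm high; origin: middle of its underside. Bystander
- driver: screwdriver with grey handle, 160 mm long, lying flat; origin: middle of its underside. Bystander
- stick_module: spare thumbstick module, 22 x 20 mm, 23 mm high; origin: centre of its underside. Bystander

How it is judged:
On the way:
1. with the arm still in (under 8 mm out), the boom is pressed against its stop pin (over 5 N at the pin, about 1 N at the grip beyond the swivel's friction) (contact force between boom and stand above 5 N and distance between boom_cheek and stop_pin below 0.0025 m and value of joint slide below 0.008 m), for 0.2 s.
At the end, for the whole second after the job is handed in: The arm stands still at 50 mm on its scale, within 4 mm, held by the fingers with the lock button squeezed (4 mm or more), and the boom is still at its stop (cheek within 2 mm of the pin). The program ends while holding (value of joint slide between 0.046 and 0.054 m and velocity of joint slide between -0.01 and 0.01 m/s and value of joint release above 0.004 m and contact force between the fingers and stand above 2 N and distance between boom_cheek and stop_pin below 0.002 m and angular speed of boom below 0.05 rad/s); the arm keeps its last pose, push and grip.
It fails at once if one of the other things on the bench was pushed more than 20 mm (distance of any of controller, flux, dish, spirit, tweezers, spudger, driver, stick_module from where it was at the start of the episode above 0.02 m).
It also fails if it takes over 48 s, if anything falls off the work surface, if the arm or the gripper's body presses on something with over 40 N, if the wrist force passes 120 N, or if a joint passes its speed limit or range.

ROBOT

A 6-joint arm with a two-finger parallel gripper is mounted at the origin on the work surface. World frame = base frame: x ahead of the robot, y to its left, z up, the work surface at z = 0. Lengths are in m, angles in rad, forces in N, time in s.
With the tool pointing down it reaches from about 0.35 to 0.775 m from the base axis. Payload 7.3 kg.
Tool frame: the origin (TCP) lies where the fingers leave the gripper's body, on its centre line; the fingertips stand 66 mm ahead of it and the grasp point (between the pads) lies 47 mm ahead of it; z points along the fingers, y is the direction in which the jaws open and shut (so a half turn about z gives the same grasp; the last joint's range is limited). The gripper opens to 92 mm and grips with 3 to 60 N. Pads are 19 mm wide; open, the fingers measure 130 mm over their backs; the gripper's body (75 mm by 190 mm) begins 47 mm behind the grasp point.
Start: joints at [-1.41, 0.342, 1.524, -0, 1.275, -0.146], TCP at [0.159, -0.5, 0.292] pointing down, gripper open.
Joint ranges: [-2.53, 2.53], [-0.77, 2.02], [0.04, 2.7], [-1, 4.14], [0.28, 2.66], [-3.11, 3.11]. Speed limits (rad/s): [2.57, 2.57, 3.14, 3.14, 3.14, 3.14].

INTERFACE

Orientations are given as a unit quaternion [w, x, y, z].
In Python, from bench import bot gives the robot as it stands. The module is installed in compiled form; this text tells all that it offers.
- The arm moves only by the shell command python3 -m crank 'ROWS' [OPENING]. ROWS is JSON, one flat list of numbers, 4 for each row, row after row: the shift along the tool's x, y, z in m, then the turn about the tool's z in rad. In form: [dx, dy, dz, roll, dx, dy, dz, roll, ...]. A call has 1 to 20 rows; each row shifts and turns the commanded pose from where the row before left it, along the tool's axes as they then stand; what a row does not reach is not made up. A row lasts 1/10 s, in which the tool goes at most 50 mm and 8.59 degrees, less where a joint would pass 70% of its speed; a pose out of reach is approached as far as the arm can. A call with a gripper value outside its range is refused whole. OPENING is the finger opening in m, from 0 to 0.0918, set as the call begins (- or left out, the last holds). The fingers move at their own pace and stop on an object; the grip force is fixed at half the most. Time passes only in rows, so rows that do not move let the fingers close. It gives the time, the measured TCP pose, the force and the opening at its end, in the units of the state.
- bot.get_obs(): the state, without advancing time (a new reading comes with each control period).
- bot.grab_frame(name): name is "side" or "top" or "wrist"; returns (picture, depth): 400x640x3 uint8, blue, green, red; 400x640 float32, m along the optical axis (not along the pixel's ray), 0 where there is no reading.
- bot.camera_params(name): a dict with "mtx" (3x3 intrinsics, pixels), "dist_coeffs" ([k1, k2, p1, p2, k3] as OpenCV has them; the pictures are not rectified), "R" (3x3) and "t" (3): a world point X has camera coordinates R X + t. Camera axes: x right, y down, z forward; pixel columns grow to the right and rows downward; lengths in m; the calibration is good to about 2 mm. A picture is of the moment at which its call begins: read the wrist's pose just before it. camera_params takes no time and is no camera call; for the wrist camera it gives the pose at the moment of the call.
- bot.hand_in(): hands the job in, once; it reports no verdict.
The state is a dict: "time_s": time; "qpos": joint angles; "qvel": joint speeds; "joint_torque": joint torques, N m; "tool_pos": TCP position; "tool_rot": TCP orientation; "contact_force": force on the tool from outside, world axes, zero at the start; "wrist_torque": the same for the moment, N m; "gripper_width": finger opening in m.
Only numpy, scipy, OpenCV 4.12 (cv2) and the standard library are available. Lean on these libraries where they do the work, as an engineer would, in place of code of your own. Each camera call takes 0.05 s, during which the arm holds its last target. There are 200 camera calls.

## Working session

There is one attempt and no reset: what is moved stays moved. The work goes in short steps, Python scripts to look and compute and a shell command to move; the robot and the scene stay as the last step left them, time stands still between calls to the robot, and variables do not carry over. Pictures are saved under pics/ and viewed, about 8 in all and at most 12, crops included, and the job is handed in when it is done.

```bash
mkdir -p pics
cat > h.py <<'E'
import numpy as np, cv2
from bench import bot
def ray(P,u,v):
    q=cv2.undistortPoints(np.array([[[u,v]]],float),P["mtx"],np.array(P["dist_coeffs"],float))[0,0]
    R=np.array(P["R"]);t=np.array(P["t"]); return -R.T@t, R.T@np.array([q[0],q[1],1.])
def onz(P,u,v,z):
    c,d=ray(P,u,v); return c+d*(z-c[2])/d[2]
def atd(P,D,u,v):
    c,d=ray(P,u,v); return c+d*D[int(round(v)),int(round(u))]
def proj(P,X):
    r=cv2.Rodrigues(np.array(P["R"]))[0]
    return cv2.projectPoints(np.array([X],float),r,np.array(P["t"],float),np.array(P["mtx"],float),np.array(P["dist_coeffs"],float))[0].reshape(-1,2)[0]
def grab(n,tag):
    P=bot.camera_params(n); I,D=bot.grab_frame(n); cv2.imwrite(f"pics/{tag}.png",I); np.save(f"pics/{tag}.npy",D)
    for k in P:P[k]=np.array(P[k])
    np.savez(f"pics/{tag}_P.npz",**P); return P,I,D
def load(tag): return dict(np.load(f"pics/{tag}_P.npz")),cv2.imread(f"pics/{tag}.png"),np.load(f"pics/{tag}.npy")
E
python3 - <<'E'
from h import *
print(bot.get_obs())
for n in("top","side"):
    P,I,D=grab(n,n+"0"); print(n,P)
E
```

```text
{'time_s': 0.0, 'qpos': array([-1.41001942e+00,  3.42724060e-01,  1.52499577e+00, -8.38767734e-07,
        1.27538997e+00, -1.45994949e-01]), 'qvel': array([-1.11124057e-03,  9.70639115e-04,  4.92836601e-05,  1.58886335e-03,
        8.48026930e-04,  1.06329653e-03]), 'joint_torque': array([-1.05420484e-03, -4.31246889e+01, -2.44221032e+01,  7.18700350e-02,
        5.59714402e-02, -9.08554171e-05]), 'tool_pos': array([ 0.15851652, -0.50018615,  0.29155161]), 'tool_rot': array([-7.58548428e-04,  9.88259121e-01,  1.52785254e-01, -6.00765353e-06]), 'contact_force': array([-0.72921155, -0.7396294 , -0.1212561 ]), 'wrist_torque': array([-0.00546308,  0.02252637,  0.02993741]), 'gripper_width': 0.09177324242904775}
top {'mtx': array([[369.60699286,   0.        , 313.1137171 ],
       [  0.        , 369.60699286, 197.98131875],
       [  0.        ,   0.        ,   1.        ]]), 'dist_coeffs': array([-0.07757714,  0.        ,  0.        ,  0.        ,  0.        ]), 'R': array([[-0.01840479, -0.99982766,  0.00243083],
       [-0.99240067,  0.01797212, -0.12172886],
       [ 0.1216642 , -0.00465275, -0.99256041]]), 't': array([0.09228108, 0.56682015, 1.18121941])}
side {'mtx': array([[427.20455408,   0.        , 313.16015004],
       [  0.        , 427.20455408, 202.79154019],
       [  0.        ,   0.        ,   1.        ]]), 'dist_coeffs': array([-0.01398186,  0.        ,  0.        ,  0.        ,  0.        ]), 'R': array([[-0.93229749, -0.3609591 , -0.02302   ],
       [-0.18007231,  0.51840972, -0.83595773],
       [ 0.31368035, -0.77521603, -0.54831081]]), 't': array([0.52827339, 0.17226683, 1.1870897 ])}
```

View pics/top0.png

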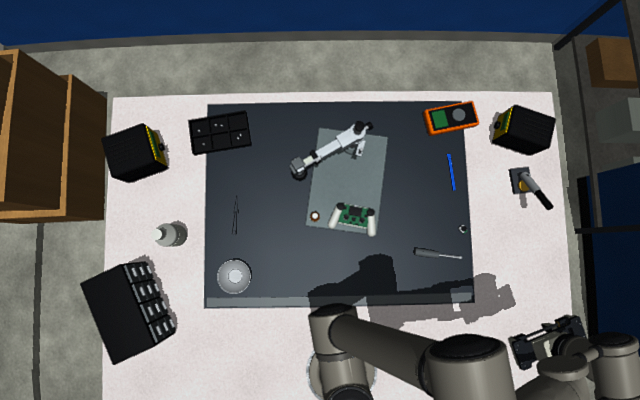

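View pics/side0.png

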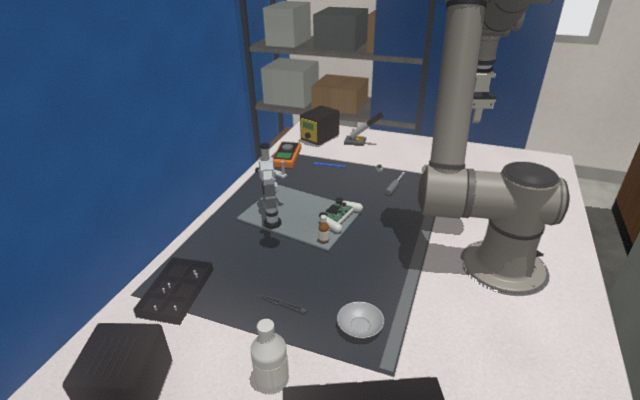

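Run:
```python
from h import *
P,I,D=load("top0")
c=I[100:250,260:400]; cv2.imwrite("pics/c1.png",cv2.resize(c,None,fx=4,fy=4,interpolation=cv2.INTER_CUBIC)[:600])
for u,v in [(366,126),(371,125),(358,128),(298,168),(305,160),(330,148),(315,216),(355,217),(360,152)]:
    print(u,v,atd(P,D,u,v).round(3))
```

```text
366 126 [ 0.769 -0.081  0.165]
371 125 [ 0.768 -0.095  0.175]
358 128 [ 0.74  -0.047  0.237]
298 168 [0.631 0.124 0.22 ]
305 160 [0.665 0.104 0.172]
330 148 [0.699 0.03  0.178]
315 216 [0.503 0.078 0.111]
355 217 [ 0.503 -0.054  0.038]
360 152 [ 0.689 -0.06   0.163]
```

View pics/c1.png

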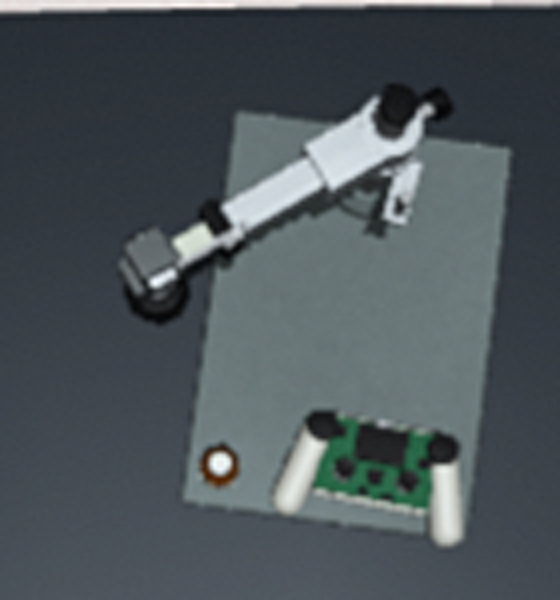

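Run:
```python
from h import *
P,I,D=load("top0")
p=onz(P,359.2,125.7,.237)
g0=atd(P,D,297,163); print("pillar",p,atd(P,D,359,126),"grip",g0)
g=onz(P,297.5,162.5,g0[2]); m=atd(P,D,313,154); print("mouth",m)
for q in(g,m):
    d=(q-p)[:2]; print(np.linalg.norm(d),np.arctan2(d[1],d[0]))
for u,v in[(360,149),(360,142),(359,152),(361,146),(354,153)]: print(u,v,atd(P,D,u,v))
for v in range(155,178,2): print(v,[f"{atd(P,D,u,v)[2]*1000:.0f}" for u in range(286,324,3)])
print(onz(P,314.5,216,.091))
o=bot.get_obs();from scipy.spatial.transform import Rotation as R
print(R.from_quat(np.roll(o["tool_rot"],-1)).as_matrix().round(3))
```

```text
pillar [ 0.74639153 -0.05074218  0.237     ] [ 0.74603374 -0.05036126  0.23541857] grip [0.64535877 0.12628934 0.22205319]
mouth [0.68121972 0.08052522 0.17821874]
0.20189737319814335 2.0868298185599707
0.14655543128186907 2.031624999974306
360 149 [ 0.69369194 -0.05839165  0.17960845]
360 142 [ 0.72576852 -0.06456005  0.14062499]
359 152 [ 0.69204981 -0.05909636  0.14992259]
361 146 [ 0.71517951 -0.06826229  0.13284022]
354 153 [ 0.71946767 -0.05862151  0.02691113]
155 ['7', '10', '4', '6', '3', '2', '3', '0', '161', '179', '181', '175', '181']
157 ['3', '4', '0', '4', '220', '6', '3', '-0', '172', '178', '183', '190', '178']
159 ['2', '2', '4', '219', '217', '178', '5', '170', '173', '171', '192', '194', '155']
161 ['5', '1', '219', '221', '218', '220', '172', '174', '175', '193', '191', '179', '14']
163 ['3', '6', '221', '219', '220', '215', '178', '172', '188', '-3', '178', '157', '16']
165 ['8', '9', '199', '221', '216', '221', '179', '189', '4', '4', '148', '14', '16']
167 ['6', '6', '180', '221', '216', '221', '183', '5', '8', '8', '19', '1241', '20']
169 ['2', '7', '182', '222', '210', '209', '193', '3', '7', '13', '20', '20', '18']
171 ['5', '1', '93', '179', '202', '191', '127', '92', '5', '17', '14', '18', '16']
173 ['3', '6', '89', '173', '149', '136', '92', '84', '7', '16', '20', '17', '14']
175 ['5', '4', '85', '91', '119', '105', '91', '5', '8', '15', '13', '17', '12']
177 ['6', '5', '2', '94', '94', '90', '86', '5', '10', '15', '19', '19', '14']
[0.50482826 0.07890321 0.091     ]
[[ 0.953  0.302 -0.   ]
 [ 0.302 -0.953  0.001]
 [ 0.    -0.001 -1.   ]]
```

```bash
python3 -m crank '[0.033,-0.0225,-0.002,0,0.033,-0.0225,-0.002,0,0.033,-0.0225,-0.002,0,0.033,-0.0225,-0.002,0,0.033,-0.0225,-0.002,0,0.033,-0.0225,-0.002,0,0.033,-0.0225,-0.002,0,0.033,-0.0225,-0.002,0,0.033,-0.0225,-0.002,0,0.033,-0.0225,-0.002,0,0.033,-0.0225,-0.002,0,0.033,-0.0225,-0.002,0,0.033,-0.0225,-0.002,0,0.033,-0.0225,-0.002,0,0.033,-0.0225,-0.002,0,0.033,-0.0225,-0.002,0,0.033,-0.0225,-0.002,0,0.033,-0.0225,-0.002,0,0.033,-0.0225,-0.002,0,0.033,-0.0225,-0.002,0]'
python3 -m crank '[0,0,0,-0.147,0,0,0,-0.147,0,0,0,-0.147,0,0,0,-0.147,0,0,0,-0.147,0,0,0,-0.147,0,0,0,-0.147,0,0,0,-0.147,0,0,0,-0.147,0,0,0,-0.147,0,0,0,-0.147,0,0,0,-0.147,0,0,0,0,0,0,0,0]'
python3 - <<'E'
from h import *
from scipy.spatial.transform import Rotation as R
o=bot.get_obs(); M=R.from_quat(np.roll(o["tool_rot"],-1)).as_matrix(); print(o["tool_pos"],np.arctan2(M[1,0],M[0,0]),o["qpos"].round(2))
grab("wrist","w1"); grab("top","top1")
E
```

```text
time_s: 2.1
tool_pos: [0.6525, 0.1293, 0.3317]
tool_rot: [0.0, 0.988, 0.153, -0.001]
contact_force: [0.4, -0.9, 0.5]
gripper_width: 0.0919
time_s: 3.5
tool_pos: [0.6518, 0.1278, 0.3318]
tool_rot: [-0.0, 0.512, 0.859, -0.0]
contact_force: [-1.0, -0.4, 0.2]
gripper_width: 0.0916
[0.65179825 0.12782829 0.33178493] 2.0668240849505204 [ 0.08  0.59  1.01 -0.    1.54 -0.42]
```

View pics/w1.png

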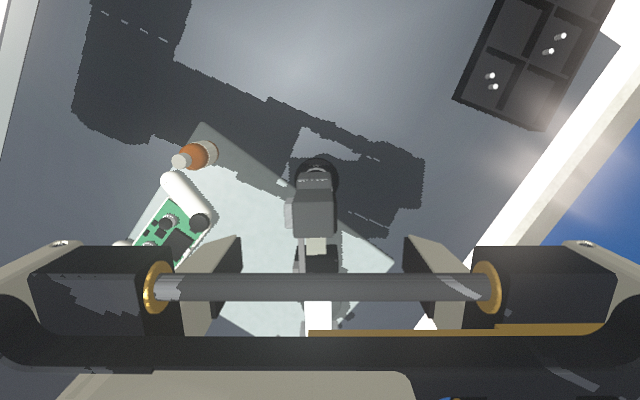

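Run:
```python
from h import *
P,I,D=load("w1")
pts=[];arm=[]
for v in range(150,260):
  for u in range(270,350):
    if D[v,u]>0:
      X=atd(P,D,u,v)
      if .212<X[2]<.228: pts.append(X)
pts=np.array(pts); print(len(pts),pts.mean(0),np.median(pts[:,2]))
a,(w,h),t=cv2.minAreaRect((pts[:,:2]*1000).astype(np.float32)); print(a,w,h,t)
p=np.array([.746,-.0505]); d=np.array(a)/1000-p; print(np.linalg.norm(d),np.arctan2(d[1],d[0]))
o=bot.get_obs(); y=2.067
e=np.array(a)/1000-o["tool_pos"][:2]; print("along toolx",e@[np.cos(y),np.sin(y)],"tooly",e@[np.sin(y),-np.cos(y)])
```

```text
1700 [0.64499764 0.12752398 0.218932  ] 0.2194112250938634
(643.171875, 125.34703826904297) 38.04352569580078 28.01549530029297 28.7952880859375
0.2037051893276406 2.099933768890908
along toolx 0.0019448348910958424 tooly -0.008784281399170318
```

```bash
python3 -m crank '[0.003,-0.009,0,-0.015,0,0,0.015,0,0,0,0.02,0,0,0,0.02,0,0,0,0.02,0,0,0,0.009,0,0,0,0,0,0,0,0,0]' -
python3 -m crank '[0,0,0,0,0,0,0,0,0,0,0,0,0,0,0,0,0,0,0,0,0,0,0,0,0,0,0,0]' 0.046
python3 - <<'E'
from h import *
o=bot.get_obs();print(o["time_s"],o["tool_pos"],o["contact_force"],o["gripper_width"])
P,I,D=grab("wrist","w2"); cv2.imwrite("pics/w2c.png",I[100:340,160:480])
E
```

```text
time_s: 4.4
tool_pos: [0.6429, 0.1262, 0.249]
tool_rot: [0.001, 0.504, 0.864, 0.0]
contact_force: [-0.2, -0.1, -0.1]
gripper_width: 0.0919
time_s: 5.1
tool_pos: [0.6425, 0.1262, 0.2482]
tool_rot: [0.0, 0.504, 0.864, -0.0]
contact_force: [-0.2, 0.4, -0.2]
gripper_width: 0.0464
5.1 [0.64251395 0.12615183 0.24817286] [-0.19578508  0.37504681 -0.16060576] 0.04640043321300706
```

View pics/w2c.png

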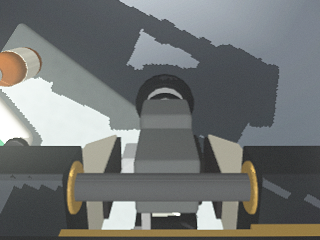

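```bash
python3 -m crank '[-0.00026,-0.01025,0,-0.05,-0.00026,-0.01025,0,-0.05,-0.00026,-0.01025,0,-0.05,-0.00026,-0.01025,0,-0.05,-0.00026,-0.01025,0,-0.05,-0.00026,-0.01025,0,-0.05,-0.00026,-0.01025,0,-0.05,-0.00026,-0.01025,0,-0.05,-0.00026,-0.01025,0,-0.05,-0.00026,-0.01025,0,-0.05,-0.00026,-0.01025,0,-0.05,0,0,0,0,0,0,0,0]'
python3 - <<'E'
from h import *
P,I,D=grab("top","top2"); cv2.imwrite("pics/t2c.png",cv2.resize(I[100:250,260:400],None,fx=4,fy=4,interpolation=cv2.INTER_CUBIC))
E
```

```text
time_s: 6.45
tool_pos: [0.5641, 0.047, 0.2483]
tool_rot: [-0.0, 0.251, 0.968, -0.0]
contact_force: [-0.0, 0.7, 0.1]
gripper_width: 0.0459
```

View pics/t2c.png

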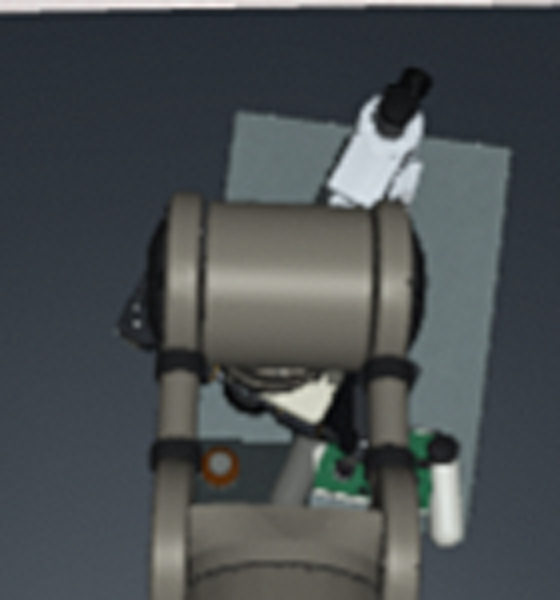

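```bash
for i in 1; do python3 -m crank '[0,-0.004,0,-0.02,0,-0.004,0,-0.02,0,-0.004,0,-0.02,0,-0.004,0,-0.02,0,0,0,0]'; python3 -m crank '[0,-0.004,0,-0.02,0,0,0,0]'; python3 -m crank '[0,-0.004,0,-0.02,0,0,0,0]';python3 -m crank '[0,-0.004,0,-0.02,0,0,0,0]'; done
```

```text
time_s: 7.0
tool_pos: [0.5566, 0.0322, 0.2482]
tool_rot: [-0.0, 0.211, 0.977, -0.0]
contact_force: [0.2, 0.1, 0.6]
gripper_width: 0.0458
time_s: 7.2
tool_pos: [0.555, 0.0287, 0.2482]
tool_rot: [-0.0, 0.201, 0.98, -0.0]
contact_force: [0.5, 0.1, 0.9]
gripper_width: 0.046
time_s: 7.4
tool_pos: [0.5534, 0.0251, 0.2482]
tool_rot: [-0.0, 0.191, 0.982, -0.0]
contact_force: [-0.0, 0.5, 0.7]
gripper_width: 0.0457
time_s: 7.6
tool_pos: [0.5519, 0.0213, 0.2482]
tool_rot: [-0.0, 0.182, 0.983, -0.0]
contact_force: [0.6, 0.7, 0.5]
gripper_width: 0.0458
```

```bash
for i in 1; do python3 -m crank '[0,-0.004,0,-0.02,0,0,0,0]'|sed -n '2p;4p'; python3 -m crank '[0,-0.003,0,-0.015,0,0,0,0]'|sed -n '2p;4p'; python3 -m crank '[0,-0.002,0,0,0,0,0,0]'|sed -n '2p;4p';python3 -m crank '[0,-0.002,0,0,0,0,0,0]'|sed -n '2p;4p'; done
```

```text
tool_pos: [0.5505, 0.0176, 0.2482]
contact_force: [0.6, 0.7, -0.3]
tool_pos: [0.5495, 0.0149, 0.2482]
contact_force: [0.7, 1.2, -0.4]
tool_pos: [0.5488, 0.0132, 0.2482]
contact_force: [1.2, 1.1, 0.5]
tool_pos: [0.548, 0.0114, 0.2482]
contact_force: [-0.3, 2.5, 0.6]
```

```bash
for i in 1; do python3 -m crank '[0,-0.002,0,0,0,0,0,0]'|sed -n '2p;4p'; python3 -m crank '[0,-0.002,0,0,0,0,0,0]'|sed -n '2p;4p'; python3 -m crank '[0,-0.002,0,0,0,0,0,0]'|sed -n '2p;4p'; done
```

```text
tool_pos: [0.5474, 0.0095, 0.2481]
contact_force: [0.0, 1.5, 0.8]
tool_pos: [0.5468, 0.0075, 0.2481]
contact_force: [-0.2, 3.5, 0.1]
tool_pos: [0.5463, 0.0055, 0.2481]
contact_force: [-0.8, 2.7, -0.1]
```

```bash
for i in 1; do python3 -m crank '[0,-0.002,0,-0.03,0,0,0,0]'|sed -n '2p;4p'; python3 -m crank '[0,-0.002,0,-0.01,0,0,0,0]'|sed -n '2p;4p'; python3 -m crank '[0,-0.002,0,-0.01,0,0,0,0]'|sed -n '2p;4p'; done
```

```text
tool_pos: [0.546, 0.0034, 0.2481]
contact_force: [1.2, 2.3, -1.3]
tool_pos: [0.5456, 0.0018, 0.2482]
contact_force: [1.9, 3.4, -1.8]
tool_pos: [0.5453, 0.0005, 0.2482]
contact_force: [5.6, 6.8, -2.4]
```

```bash
python3 -m crank '[0,-0.001,0,0,0,0,0,0,0,0,0,0]'|sed -n '2p;4p'; python3 -m crank '[0,-0.001,0,0,0,0,0,0,0,0,0,0,0,0,0,0]'|sed -n '2p;4p'
python3 - <<'E'
from h import *
from scipy.spatial.transform import Rotation as R
P,I,D=grab("wrist","w3"); cv2.imwrite("pics/w3c.png",I[100:400,120:520])
P,I,D=grab("top","top3"); cv2.imwrite("pics/t3c.png",cv2.resize(I[100:200,300:400],None,fx=5,fy=5,interpolation=cv2.INTER_CUBIC))
o=bot.get_obs();M=R.from_quat(np.roll(o["tool_rot"],-1)).as_matrix(); print(o["tool_pos"],np.arctan2(M[1,0],M[0,0]),o["contact_force"],o["wrist_torque"],o["gripper_width"])
E
```

```text
tool_pos: [0.5451, 0.0002, 0.2482]
contact_force: [5.8, 8.7, -3.7]
tool_pos: [0.545, -0.0003, 0.2482]
contact_force: [5.8, 10.3, -3.9]
[ 5.44951761e-01 -3.13485084e-04  2.48209318e-01] 2.8607652100481435 [ 7.70995645 10.6402973  -3.46672765] [ 1.61991933 -1.07424255 -0.05544156] 0.0462793505218699
```

View pics/w3c.png

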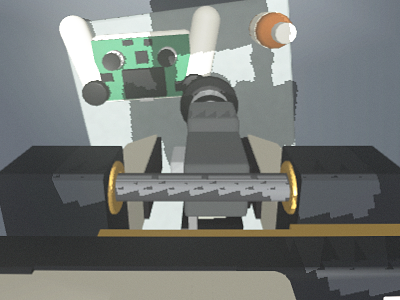

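View pics/t3c.png

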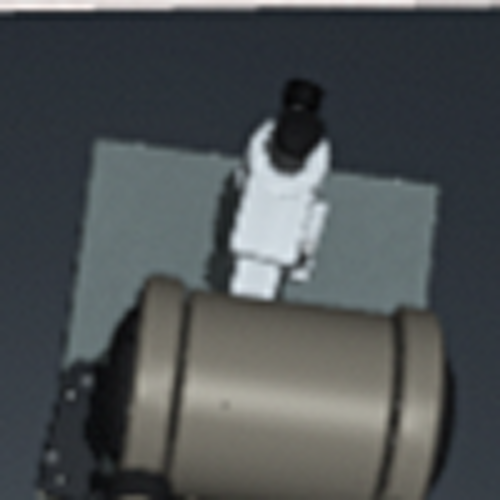

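```bash
python3 -m crank '[0,0.002,0,0,0,0.002,0,0,0,0.0015,0,0,0,0,0,0,0,0,0,0]' 0; python3 -m crank '[0,0,0,0,0,0,0,0,0,0,0,0]'
```

```text
time_s: 10.9
tool_pos: [0.5465, 0.0055, 0.2482]
tool_rot: [0.001, 0.14, 0.99, 0.002]
contact_force: [5.8, 12.9, -4.0]
gripper_width: 0.0318
time_s: 11.2
tool_pos: [0.5465, 0.0055, 0.2482]
tool_rot: [0.001, 0.14, 0.99, 0.002]
contact_force: [6.6, 13.5, -2.7]
gripper_width: 0.032
```

```bash
python3 -m crank '[0.004,0,0,0,0.004,0,0,0,0.004,0,0,0,0.004,0,0,0,0.004,0,0,0,0,0,0,0]';  python3 -m crank '[0.005,0,0,0,0.005,0,0,0,0.005,0,0,0,0.005,0,0,0,0.005,0,0,0,0.004,0,0,0,0,0,0,0,0,0,0,0]'
python3 - <<'E'
from h import *
P,I,D=grab("wrist","w4"); cv2.imwrite("pics/w4c.png",I[100:400,120:520])
P,I,D=grab("side","s4"); 
for X in([.746,-.05,.175],[.597,-.008,.19],[.50,.02,.22]): print(proj(P,X))
c=I[140:260,220:360]; c2=cv2.resize(c,None,fx=4,fy=4,interpolation=cv2.INTER_CUBIC)
w=cv2.resize(I[100:400,120:520],None,fx=.1,fy=.1)
cv2.imwrite("pics/s4c.png",c2)
E
```

```text
time_s: 11.8
tool_pos: [0.527, 0.0111, 0.2482]
tool_rot: [0.001, 0.14, 0.99, 0.002]
contact_force: [6.8, 13.3, -3.6]
gripper_width: 0.0316
time_s: 12.6
tool_pos: [0.4994, 0.0188, 0.2482]
tool_rot: [0.001, 0.14, 0.99, 0.002]
contact_force: [7.0, 12.4, -4.5]
gripper_width: 0.0324
[265.18910702 160.74509371]
[303.18887867 169.92173211]
[330.78738131 170.4973906 ]
```

View pics/s4c.png

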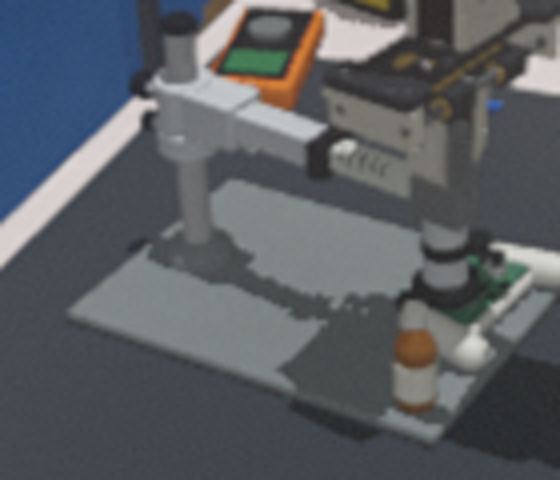

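View pics/w4c.png

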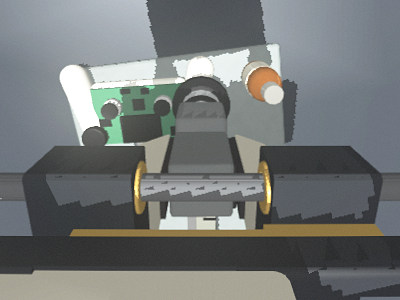

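Run:
```python
from h import *
P,I,D=load("s4"); 
c=I[168:192,292:326]; cv2.imwrite("pics/s4d.png",cv2.resize(c,None,fx=20,fy=20,interpolation=cv2.INTER_CUBIC))
p=np.array([.746,-.0505]); b=2.866; ex=np.array([np.cos(b),np.sin(b)]); ey=np.array([-ex[1],ex[0]])
for z in(.172,.163,.154): 
  for r in(.155,.165,.175,.185,.195,.205):
    X=np.append(p+r*ex-.009*ey,z); q=proj(P,X); print(z,r,q.round(1),((q-[292,168]+.5)*20).round(),I[int(round(q[1])),int(round(q[0]))].mean().round())
```

```text
0.172 0.155 [301.6 176.4] [203. 177.] 69.0
0.172 0.165 [304.3 177.3] [255. 196.] 182.0
0.172 0.175 [306.9 178.3] [308. 215.] 135.0
0.172 0.185 [309.6 179.2] [362. 234.] 88.0
0.172 0.195 [312.3 180.2] [416. 254.] 111.0
0.172 0.205 [315.  181.2] [470. 273.] 102.0
0.163 0.155 [301.8 179. ] [205. 229.] 85.0
0.163 0.165 [304.4 179.9] [257. 248.] 118.0
0.163 0.175 [307.  180.9] [310. 267.] 105.0
0.163 0.185 [309.7 181.8] [364. 287.] 106.0
0.163 0.195 [312.4 182.8] [417. 306.] 117.0
0.163 0.205 [315.1 183.8] [471. 326.] 112.0
0.154 0.155 [301.9 181.5] [207. 281.] 67.0
0.154 0.165 [304.5 182.5] [260. 300.] 112.0
0.154 0.175 [307.1 183.5] [312. 319.] 115.0
0.154 0.185 [309.8 184.4] [365. 339.] 120.0
0.154 0.195 [312.4 185.4] [419. 358.] 114.0
0.154 0.205 [315.1 186.4] [473. 378.] 115.0
```

View pics/s4d.png

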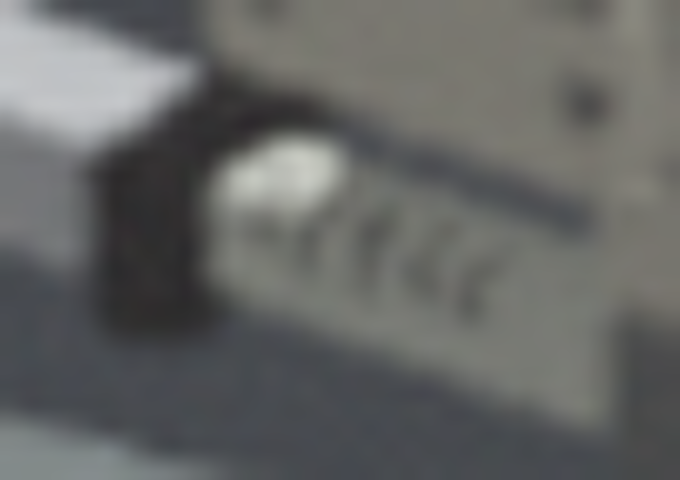

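Run:
```python
from h import *
from scipy.spatial.transform import Rotation as R
p=np.array([.746,-.0505])
def an(P,D,b,tag):
  ex=np.array([np.cos(b),np.sin(b)]);S=[]
  for v in range(150,330):
    for u in range(260,400):
      if D[v,u]>0:
        X=atd(P,D,u,v); r=(X[:2]-p)@ex; l=(X[:2]-p)@[-ex[1],ex[0]]
        if .214<X[2]<.225 and abs(l)<.012: S.append(r)
  S=np.array(S); print(tag,len(S),np.percentile(S,[2,50,98]).round(4))
an(*[load("w1")[i] for i in(0,2)],2.085,"w1"); an(*[load("w2")[i] for i in(0,2)],2.085,"w2"); an(*[load("w3")[i] for i in(0,2)],2.866,"w3"); an(*[load("w4")[i] for i in(0,2)],2.866,"w4")
o=bot.get_obs();print(o["time_s"],o["tool_pos"],o["contact_force"],o["qvel"].round(4),o["gripper_width"])
```

```text
w1 1261 [0.1903 0.2046 0.2171]
w2 1502 [0.1903 0.213  0.2175]
w3 1481 [0.1906 0.1986 0.218 ]
w4 1461 [0.2397 0.2475 0.2669]
12.7 [0.49948521 0.01880402 0.24822881] [ 6.93180413 13.2078987  -4.26272303] [-0.0001  0.0001 -0.0013  0.0011  0.0011 -0.0004] 0.0316362201320282
```

```bash
python3 -m crank '[0.001,0,0,0,0,0,0,0,0,0,0,0,0,0,0,0,0,0,0,0,0,0,0,0]'
python3 - <<'E'
from h import *
P,I,D=grab("side","s5"); P0,I0,D0=load("s4"); P1,I1,_=load("side0")
d=cv2.absdiff(I,I1).max(2)
for n,(x0,y0,x1,y1) in dict(flux=(316,212,332,244),spirit=(245,320,295,395),dish=(330,300,390,342),tweez=(255,290,312,318)).items(): print(n,d[y0:y1,x0:x1].mean())
o=bot.get_obs();print(o["tool_pos"],o["contact_force"],o["gripper_width"])
bot.hand_in()
E
```

```text
time_s: 13.3
tool_pos: [0.4987, 0.019, 0.2482]
tool_rot: [0.001, 0.14, 0.99, 0.002]
contact_force: [7.8, 12.1, -5.2]
gripper_width: 0.0318
flux 26.607421875
spirit 1.3344
dish 1.8095238095238095
tweez 2.169172932330827
[0.49866805 0.01902329 0.24824109] [ 6.78444974 12.63062362 -5.2147955 ] 0.03182199323792641
the job is handed in; nothing more can be done
```

I swung the boom round to its stop with the fingers loosely around the grip, so the button stayed free and the arm stayed in. I then squeezed the grip, drew the arm out to about 50 mm, and handed in at about 13.3 s while still holding it.

**Stop:** The push on the grip rose from about 3 N to about 13 N while the tool barely moved. I held it there for about 0.5 s with the arm in. The last reading, just before hand-in, was still about 13 N sideways.

**Extension:** I estimate 50 mm. The grip post's front and back edges moved 49 mm in the wrist camera depth, about the same as the tool. The scale lines in the side view fit that, if the line furthest out is the 0 mark. I then added 0.8 mm. The 50 mm line itself was not clearly resolved.

**Button:** The fingers closed to 31.8 mm, against the 33 mm expected with the button fully in. That suggests it is fully pressed, but I could not measure its travel directly.

**Things on the bench:** The spirit bottle, dish and tweezers areas are unchanged between the first and last side pictures. The area around the flux bottle did differ (mean difference about 27). The camera, arm and their shadows are now there, and the bottle still stood upright next to them, but I did not measure its position. I also did not measure the controller or compare the spudger, driver and stick module before and after.

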